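# Check a rubber cushion with the pin hardness gauge and sort the part

## Task

Check the rubber of the white part in the nest with the pin hardness gauge: set the gauge upright on the middle of the rubber, press with about 10 N so that its foot sits flat on the rubber, keep it so for a second, and press the pin on nothing else. Put the gauge back upright in its stand, read on which colour of the dial its black hand has stayed, and set the part down upright on the floor of the tray of that colour. Do not let go of the gauge or the part in the air, and leave the other things on the bench alone.

Things in the scene. Friction and masses are not known exactly. Their poses are not given: they have to be found in the camera images.
- gauge: Pin hardness gauge, 0.27 kg, 133 mm tall, upright in its stand. From below: steel foot 34 mm across, 6 mm thick; stem 18 mm; round black head 72 mm across, 26 mm thick, 23 to 95 mm up, with a white dial; grey square grip 26 x 26 mm, 93 to 133 mm up, flat sides facing along x and y. Origin: centre of the foot's underside; z up along the gauge, x out of the dial.
- gauge_grip (a point): Point on the gauge's axis, 116 mm above the underside of the foot: where to grip it.
- gauge_foot (a point): Centre of the underside of the gauge's foot.
- gauge_pin (a joint): How far the gauge's pin is pushed in (m). The pin, blunt steel 4 mm across on the gauge's axis, sticks out 8 mm below the foot at 0 and is flush at 0.008; its spring pushes 0.9 N when out, 3.3 N when flush. With the foot flat on the rubber the pin sinks 1 to 7 mm into it and is pushed in by the rest of its 8 mm; harder rubber pushes it in farther.
- gauge_hand (a joint): Black drag hand on the dial (rad, clockwise as read): 0 at the lower left, where it starts; 0.6 rad per mm the pin is pushed in. It stays at the highest reading; the thin grey needle goes back with the pin. The dial's rim is blue from 0 to 1.8 (too soft), green from 1.8 to 3.0 (good), red from 3.0 to 4.8 (too hard).
- stand: Fixed gauge stand: base plate 84 x 84 x 10 mm, on it a black block 64 x 64 x 12 mm with a round socket, 40 mm in diameter, for the gauge's foot (34 mm). Origin: centre of its underside.
- stand_seat (a point): Centre of the socket's floor, 10 mm above the bench, 12 mm below the block's top; the gauge's foot stands here. Below it a hole 16 mm in diameter leaves the pin free.
- housing: The part to be checked: white round cup, 41 mm in diameter, 22 mm tall, 47 g, standing in the nest. A dark grey rubber cushion, 33 mm in diameter, is pressed into it and stands 1 to 6 mm proud of the cup's rim (how far differs from part to part and is not measured). Origin: centre of the cup's underside; z up.
- housing_rim (a point): Centre of the white cup's rim plane, 22 mm above its origin; the rubber's face lies 1 to 6 mm above this point.
- nest: Fixed aluminium plate 84 x 84 x 14 mm on the bench with a round seat 44 mm in diameter and 6 mm deep, in which the part stands (its underside 8 mm above the bench). Origin: centre of its underside.
- tray_blue: Fixed blue tray for parts that are too soft: 160 x 132 x 24 mm outside, walls and floor 3 mm. Origin: centre of its underside; x along its 160 mm. One earlier part stands (fixed) along its +x wall.
- tray_blue_free (a point): Middle of the free floor of the blue tray, 30 mm towards -x from the tray's centre.
- tray_green: Fixed green tray for good parts: as the blue one; two earlier parts stand along its +x wall.
- tray_green_free (a point): Middle of the free floor of the green tray, as for the blue one.
- tray_red: Fixed red tray for parts that are too hard: as the blue one; one earlier part stands along its +x wall.
- tray_red_free (a point): Middle of the free floor of the red tray, as for the blue one.
- spare_1: Bystander: another white part of the same kind, 25 mm tall, standing on the bench between nest and stand. Leave it.
- spare_2: Bystander: another white part of the same kind, 25 mm tall, on the bench at the left. Leave it.
- tape: Bystander: tan roll of tape, 72 mm in diameter, 18 mm high. Leave it.
- driver: Bystander: screwdriver, 160 mm long. Leave it.
- oil_bottle: Bystander: small white bottle with a red cap, 36 mm in diameter, 75 mm tall. Leave it.
- test_block: Bystander: black rubber block 50 x 50 x 12 mm. Leave it.
- tweezers: Bystander: steel tweezers, 110 mm long. Leave them.

How it is judged (in metres and radians):
On the way:
1. the gauge stands upright on the middle of the rubber, its foot pressed on it with 6 to 16 N, for 0.8 s (contact force between gauge and housing between 6 and 16 N and horizontal distance between gauge_foot and housing_rim below 0.005 m and z of gauge_foot in the frame of housing_rim below 0.0065 m and angle between the z axis of gauge and the z axis of housing, either way round below 0.06 rad), for 0.8 s.
At the end, for the whole second after the job is handed in: gauge upright (0.08 rad) in its stand, foot within 6 mm of the socket's centre and 3 mm of its floor; part upright (0.08 rad), at rest on the floor of the tray of the colour under the black hand (blue to 1.8, green to 3.0, red above; within 0.12 rad of a border either tray) (horizontal distance between gauge_foot and stand_seat below 0.006 m and z of gauge_foot in the frame of stand_seat below 0.003 m and angle between each of gauge, housing's own z axis and vertical below 0.08 rad and linear speed of each of gauge, housing below 0.02 m/s and ((x of housing in the frame of tray_blue between -0.065 and 0.065 m and y of housing in the frame of tray_blue between -0.052 and 0.052 m and z of housing in the frame of tray_blue below 0.007 m and value of joint gauge_hand below 1.92 rad) or (x of housing in the frame of tray_green between -0.065 and 0.065 m and y of housing in the frame of tray_green between -0.052 and 0.052 m and z of housing in the frame of tray_green below 0.007 m and value of joint gauge_hand between 1.68 and 3.12 rad) or (x of housing in the frame of tray_red between -0.065 and 0.065 m and y of housing in the frame of tray_red between -0.052 and 0.052 m and z of housing in the frame of tray_red below 0.007 m and value of joint gauge_hand above 2.88 rad))); the robot touches nothing.
It fails at once if the gauge is pressed on the part with more than 20 N (contact force between gauge and housing above 20 N).
It fails at once if the pin is pushed in by something other than the part's rubber (value of joint gauge_pin above 0.001 m and distance between gauge_foot and housing_rim above 0.018 m).
It fails at once if the part is let go in the air (height (world z) of housing above 0.03 m and contact force between the fingers and housing below 0.05 N).
It fails at once if the gauge is let go in the air (height (world z) of gauge above 0.06 m and contact force between the fingers and gauge below 0.05 N).
It fails at once if a bystander is moved by more than 15 mm (distance of any of spare_1, spare_2, tape, driver, oil_bottle, test_block, tweezers from where it was at the start of the episode above 0.015 m).
It also fails if it takes over 72 s, if anything falls off the work surface, if the arm or the gripper's body presses on something with over 40 N, if the wrist force passes 120 N, or if a joint passes its speed limit or range.

## Robot

A 6-joint arm with a two-finger parallel gripper is mounted at the origin on the work surface. World frame = base frame: x ahead of the robot, y to its left, z up, the work surface at z = 0. Lengths are in mm, angles in degrees, forces in N, time in s.
With the tool pointing down it reaches from about 300 to 850 mm from the base axis. Payload 4.2 kg.
Tool frame: the origin (TCP) lies between the finger pads; the fingertips stand 14 mm ahead of it and the grasp point (between the pads) lies 5 mm behind it (env.finger_overhang is the distance from the TCP to the fingertips, in mm); z points along the fingers, y is the line along which they close (so a half turn about z gives the same grasp; the last joint's range is limited). The gripper opens to 91 mm and grips with 3 to 60 N. Pads are 32 mm wide; open, the fingers measure 118 mm over their backs; the gripper's body (76 mm by 178 mm) begins 60 mm behind the grasp point.
Start: joints at [-65.317, 18.312, 89.639, -0, 72.044, -1.146], TCP at [250.524, -517.571, 227.976] pointing down, gripper open.
Joint ranges: [-177.97, 177.97], [-48.28, 115.42], [12.27, 149.76], [-77.06, 257.06], [2.81, 150.46], [-146.56, 146.56]. Speed limits (degrees/s): [147.25, 147.25, 180, 180, 180, 180].

## Interface

Orientations are given as [roll, pitch, yaw] about the fixed x, y, z axes, in that order (R = Rz(yaw) Ry(pitch) Rx(roll)).
In Python, from workcell import status, cams, env, finder gives the robot as it stands.
- The arm moves only by the tool apply_moves, never from a script. Its argument "increments" is a list of rows, each a list of 7 numbers: the opening, from -1 (shut) to 1 (fully open), then the shift along the world's x, y, z in m, then the turn, a rotation vector about the world's x, y, z in degrees. In form: [[gripper, x, y, z, ax, ay, az], ...]. A call has 1 to 5 rows; each row shifts and turns the commanded pose from where the row before left it; what a row does not reach is not made up. A row lasts 1/12 s, in which the tool goes at most 41.7 mm and 7.16 degrees, less where a joint would pass 70% of its speed; a pose out of reach is approached as far as the arm can. A call with a gripper value outside its range is refused whole. The fingers move at their own pace and stop on an object; "newtons" is the grip in N (left out, the last holds). Time passes only in rows, so rows that do not move let the fingers close. It gives the time, the measured TCP pose, the force, the opening and the grip force at its end, in the units of the state.
- status.state(): the state, without advancing time (a new reading comes with each control period).
- cams.grab_frame(name): name is "side" or "top"; returns a dict with "color" (420x560x3 uint8, red, green, blue), "intrinsics" (3x3 intrinsics, pixels), "R" (3x3) and "t" (3): a world point X has camera coordinates R X + t. Camera axes: x right, y down, z forward; pixel columns grow to the right and rows downward; lengths in mm; the calibration is good to about 2 mm. A picture is of the moment at which its call begins. There is no depth.
- env.job_done(): hands the job in; it is judged then, once.
Trained networks look in the newest picture that a camera, given by its name, has taken for a name from the list of things; names that differ only in an ending like _2 or _b are one class to them, and where a whole thing is asked for, a point or a joint stands for the part that bears it (a point fixed in the world has none). Each returns a list of dicts, best first, with "score" (0 to 1); they miss things now and then, are a little off and sometimes report something else, mostly with a low value. They report only what shows in the picture. A call takes as long as a camera call.
- finder.boxes_of(query, camera): "rect" ([left, top, width, height] in pixels, round what is visible of it).
- finder.trace(query, camera): "pixels" (420x560 bool, what is visible of it) and "rect" ([left, top, width, height] in pixels, round what is visible of it).
The state is a dict: "time_s": time; "qpos": joint angles; "qvel": joint speeds; "effort": joint torques, N m; "ee_pos": TCP position; "ee_rot": TCP orientation; "force": force on the tool from outside, world axes, zero at the start; "torque": the same for the moment, N m; "gripper_width": finger opening in mm; "gripper_force": force on a finger pad.
Only numpy, scipy, OpenCV 4.12 (cv2) and the standard library are available. Lean on these libraries where they do the work, as an engineer would, in place of code of your own. Each camera call takes 0.05 s, during which the arm holds its last target. There are 200 camera calls.

## Working session

There is one attempt and no reset: what is moved stays moved. The work goes in short steps, Python scripts to look and compute and a tool call to move; the robot and the scene stay as the last step left them, time stands still between calls to the robot, and variables do not carry over. Pictures are saved under pics/ and viewed, at most 10 in all, crops included, and the job is handed in when it is done.

Besides the shell and the picture viewer there is one more tool, called after "Call:" by a JSON object that holds its "method" and its "body". apply_moves: Moves the arm, as the interface text tells. Its arguments: {"type":"object","properties":{"increments":{"type":"array","items":{"type":"array","items":{"type":"number"}}},"newtons":{"type":"number"}},"required":["increments"]}

```bash
mkdir -p pics
cat > h.py <<'E'
import numpy as np, cv2
from workcell import status, cams, env, finder
def ray(f,u,v):
    K,R,t=f["intrinsics"],np.array(f["R"]),np.array(f["t"])
    d=R.T@np.linalg.inv(K)@np.array([u,v,1.]); return -R.T@t, d
def atz(f,u,v,z):
    c,d=ray(f,u,v); return c+d*(z-c[2])/d[2]
def proj(f,X):
    p=np.array(f["intrinsics"])@(np.array(f["R"])@np.array(X,float)+f["t"]); return p[:2]/p[2]
def save(f,n): cv2.imwrite("pics/"+n,f["color"][...,::-1])
E
python3 - <<'E'
from h import *
for c in("top","side"):
    f=cams.grab_frame(c); save(f,c+"0.png"); print(c,-f["R"].T@f["t"],f["intrinsics"][0][0],(f["R"][2]).round(2))
    for q in "gauge stand housing nest tray_blue tray_green tray_red tape oil_bottle".split():
        for b in finder.boxes_of(q,c)[:4]: print(q,np.round(b["rect"],1),round(b["score"],2))
E
```

```text
top [ 329.60839464  -26.51920158 1408.21733249] 499.5931177794845 [ 0.13  0.   -0.99]
gauge [297.  219.1  31.9  14.5] 0.55
gauge [245.2 130.9  44.5  61.2] 0.43
stand [298.5 212.4  31.7  30.5] 0.8
housing [213.2 220.3  14.6  14.7] 0.62
housing [380.8 195.7  25.2  25.8] 0.59
nest [202.5 210.9  34.7  35.6] 0.55
tray_blue [245.6 132.5  44.6  61.1] 0.61
tray_green [299.  136.4  53.5  58.9] 0.83
tray_green [382.2 199.1  25.6  24.4] 0.34
tray_red [185.5 138.9  50.4  58. ] 0.71
tray_red [132.4 185.5  17.1  12.9] 0.66
tray_red [300.1 211.9  28.   32.8] 0.56
tape [384.9 197.9  19.7  25.4] 0.79
tape [383.1 152.3  23.4  32.3] 0.56
tape [261.8 229.4  16.9  15.3] 0.49
tape [156.1 221.2  12.9  15. ] 0.23
oil_bottle [133.5 185.5  16.   13.9] 0.67
oil_bottle [182.6 136.4  53.6  57.2] 0.51
side [-146.20533673  961.0826289   851.27109443] 508.10026390992317 [ 0.47 -0.69 -0.55]
gauge [303.9 184.1  27.1  46. ] 0.8
stand [297.8 221.3  36.   18. ] 0.63
housing [259.8 267.7  11.3  10.3] 0.49
nest [240.4 262.7  47.1  31.2] 0.57
tray_blue [207.5 205.7  67.3  46.1] 0.69
tray_green [244.  185.5  62.9  36.4] 0.55
tray_red [167.3 234.   77.9  49.2] 0.82
tray_red [301.6 187.   24.4  40.6] 0.53
tape [333.2 182.   18.8  15.4] 0.54
tape [215.  300.7  18.4  19. ] 0.4
oil_bottle [167.1 288.8  21.4  28. ] 0.55
```

Run:
```python
import cv2
a=cv2.imread("pics/top0.png")[110:270,110:430]; b=cv2.imread("pics/side0.png")[160:340,140:380]
cv2.imwrite("pics/c1.png",cv2.resize(a,None,fx=2.5,fy=2.5,interpolation=cv2.INTER_CUBIC))
cv2.imwrite("pics/c2.png",cv2.resize(b,None,fx=3.3,fy=3.3,interpolation=cv2.INTER_CUBIC))
```

```text
(no output)
```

View pics/c1.png

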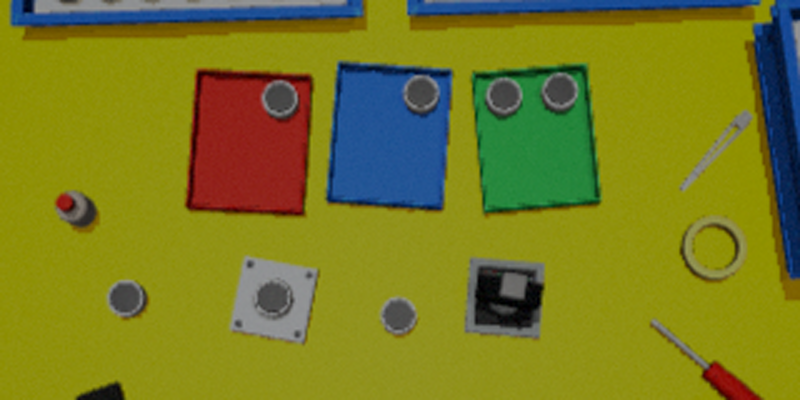

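View pics/c2.png

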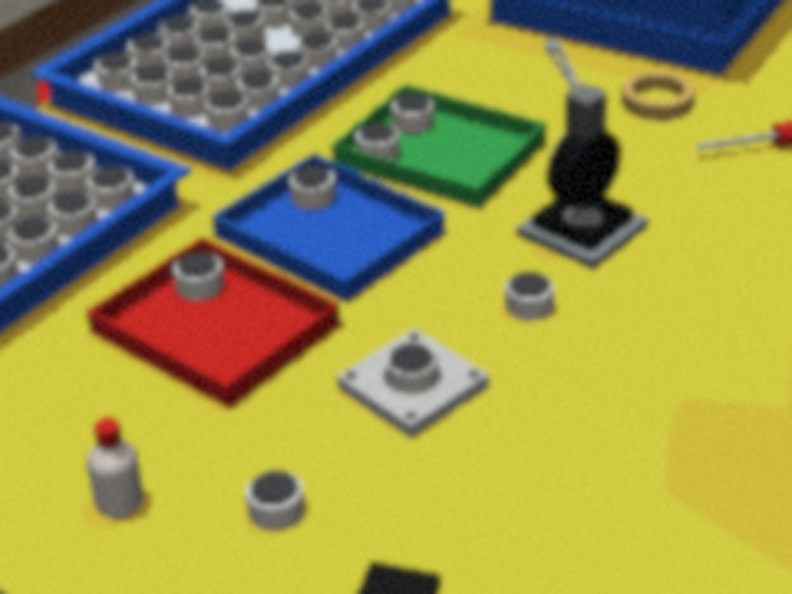

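The pictures show the nest with the part at top pixel (220,229), the gauge in its stand at (313,229), with the dial facing away from the side camera, and the trays red, blue, green in row y. Next I measure the centres and yaws.

```bash
cat > m.py <<'E'
from h import *
f=cams.grab_frame("top"); im=f["color"]; hsv=cv2.cvtColor(cv2.GaussianBlur(im,(3,3),0),cv2.COLOR_RGB2HSV)
H,S,V=[hsv[...,i].astype(int) for i in range(3)]
ny=((abs(H-28)>8)|(S<120)).astype(np.uint8)   # not bench yellow
n,l,st,ce=cv2.connectedComponentsWithStats(ny)
for i in range(1,n):
    x,y,w,h,a=st[i]
    if 60<a<6000 and y>120 and y<270 and 110<x<400:
        c=cv2.findContours((l==i).astype(np.uint8),cv2.RETR_EXTERNAL,cv2.CHAIN_APPROX_NONE)[0][0]
        r=cv2.minAreaRect(c); P=atz(f,*r[0],12)
        bp=[atz(f,*p,12)[:2] for p in cv2.boxPoints(r)]
        e=bp[1]-bp[0]; e2=bp[2]-bp[1]
        print(st[i],ce[i].round(1),"P",P[:2].round(1),"len",np.hypot(*e).round(1),np.hypot(*e2).round(1),"yaw",np.degrees(np.arctan2(e[1],e[0])).round(1))
print(np.median(im[140:190,250:285].reshape(-1,3),0), hsv[250,250])
for n,(u0,v0,u1,v1) in dict(st=(292,206,336,250),ho=(198,208,242,250)).items():
    cv2.imwrite(f"pics/{n}.png",cv2.resize(im[v0:v1,u0:u1,::-1],None,fx=9,fy=9,interpolation=cv2.INTER_CUBIC))
a,b=cv2.imread("pics/st.png"),cv2.imread("pics/ho.png")[:378]
cv2.imwrite("pics/c3.png",cv2.convertScaleAbs(np.hstack([a[:378],b]),alpha=1.5))
E
python3 m.py
```

```text
[ 240  134   51   60 2688] [265.3 163.8] P [640.9   2.7] len 165.9 136.7 yaw -5.0
[ 298  135   53   60 2709] [323.9 164.6] P [ 634.1 -165.1] len 137.9 165.5 yaw -86.3
[ 184  138   51   58 2660] [209.3 166.5] P [637.8 162.8] len 165.6 136.9 yaw -3.4
[382 154  29  32 147] [397.  168.4] P [ 613.5 -366.6] len 117.6 14.2 yaw -45.6
[132 187  16  13 157] [139.4 192.8] P [566.1 360.9] len 42.7 34.5 yaw -91.6
[202 212  35  35 935] [219.  229.4] P [456.3 136.4] len 86.5 85.9 yaw -11.7
[296 213  32  32 896] [311.1 228.6] P [ 451.9 -122.5] len 85.0 84.7 yaw -6.2
[153 222  15  15 180] [160. 229.] P [462.1 302.2] len 39.5 39.4 yaw -91.5
[262 229  15  15 180] [268.9 235.8] P [434.4  -3.3] len 39.2 39.2 yaw -91.5
[371 238  47  41 334] [399.9 262.8] P [ 366.8 -346.5] len 26.1 159.2 yaw -42.9
[142 264  19  20 250] [150.9 273.7] P [338.2 326.9] len 44.2 43.1 yaw -71.4
[ 34.  84. 149.] [ 31 203 147]
```

View pics/c3.png

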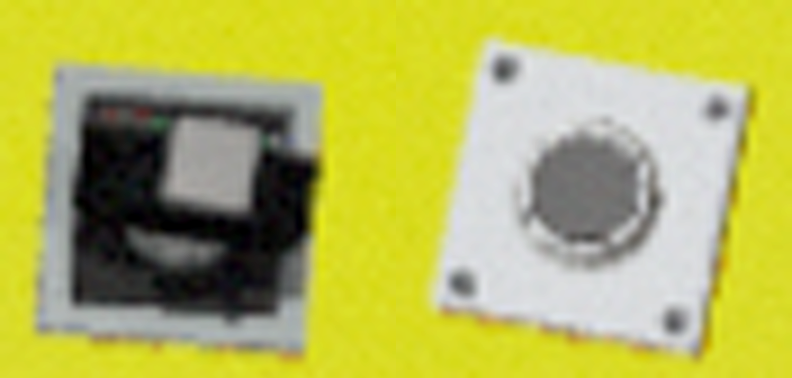

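The dial faces +x (rim colours show on the +x side of the head), and the grip's yaw is about −6°, like the stand's.

Run:
```python
from h import *
f=cams.grab_frame("top")
print("grip",atz(f,314.9,223.7,143).round(1),"rim",atz(f,219.1,229.2,30).round(1),"rubber",atz(f,(583-396)/9+197.5,188/9+207.5,33).round(1))
print("nest",atz(f,219.2,229.2,14).round(1))
g=cams.grab_frame("side")
for n,p in dict(grip=(451.5,-122.5,143),foot=(451.9,-122.5,10),nest=(456,136,14),rim=(456,136,30)).items(): print(n,proj(g,p).round(1),((proj(g,p)-[140,160])*3.3).round(0))
print(status.state()["ee_pos"],status.state()["ee_rot"],status.state()["gripper_width"],status.state()["time_s"])
t=finder.trace("gauge","side")[0]; print(t["rect"])
```

```text
grip [ 452.7 -122.9  143. ] rim [455.5 134.   30. ] rubber [457.5 135.9  33. ]
nest [456.9 135.6  14. ]
grip [317.3 186.7] [585.  88.]
foot [316. 226.] [581. 218.]
nest [264.7 271.9] [411. 369.]
rim [264.5 267.1] [411. 353.]
[ 250.52439681 -517.55651692  227.95182949] [1.79997995e+02 7.68606779e-04 2.58284642e+01] 91.04465012232441 1.15
[304.3, 184.9, 27.6, 41.0]
```

Call:
{"method": "apply_moves", "body": {"increments": [[1, 0.0134, 0.0263, 0, 0, 0, 3.88], [1, 0.0134, 0.0263, 0, 0, 0, 3.88], [1, 0.0134, 0.0263, 0, 0, 0, 3.88], [1, 0.0134, 0.0263, 0, 0, 0, 3.88], [1, 0.0134, 0.0263, 0, 0, 0, 3.88]]}}

```text
time_s: 1.62
ee_pos: [317.9, -384.9, 228.0]
ee_rot: [180.0, -0.0, 45.4]
force: [0.2, 0.2, 0.5]
gripper_width: 91.0
gripper_force: 0.0
```

Call:
{"method": "apply_moves", "body": {"increments": [[1, 0.0134, 0.0263, 0, 0, 0, 3.88], [1, 0.0134, 0.0263, 0, 0, 0, 3.88], [1, 0.0134, 0.0263, 0, 0, 0, 3.88], [1, 0.0134, 0.0263, 0, 0, 0, 3.88], [1, 0.0134, 0.0263, 0, 0, 0, 3.88]]}}

```text
time_s: 2.03
ee_pos: [385.0, -253.3, 228.2]
ee_rot: [180.0, 0.0, 64.8]
force: [1.1, 1.1, -0.5]
gripper_width: 91.5
gripper_force: 0.0
```

Call:
{"method": "apply_moves", "body": {"increments": [[1, 0.0134, 0.0263, 0, 0, 0, 3.88], [1, 0.0134, 0.0263, 0, 0, 0, 3.88], [1, 0.0134, 0.0263, 0, 0, 0, 3.88], [1, 0.0134, 0.0263, 0, 0, 0, 3.88], [1, 0.0134, 0.0263, 0, 0, 0, 3.88]]}}

```text
time_s: 2.45
ee_pos: [452.0, -121.7, 228.2]
ee_rot: [180.0, 0.0, 84.2]
force: [0.7, -0.6, 0.1]
gripper_width: 91.4
gripper_force: 0.0
```

Call:
{"method": "apply_moves", "body": {"increments": [[1, 0, 0, -0.03, 0, 0, 0], [1, 0, 0, -0.03, 0, 0, 0], [1, 0, 0, -0.03, 0, 0, 0], [1, 0, 0, -0.016, 0, 0, 0], [1, 0, 0, 0, 0, 0, 0]]}}

```text
time_s: 2.87
ee_pos: [449.0, -122.1, 118.8]
ee_rot: [-179.6, -0.1, 84.1]
force: [-0.7, 0.1, 0.5]
gripper_width: 91.2
gripper_force: 0.0
```

Run:
```python
from h import *
print(status.state()["ee_pos"])
ims=[]
for c,(u0,v0,u1,v1) in dict(top=(285,195,345,255),side=(285,160,345,250)).items():
    f=cams.grab_frame(c); k=6.6
    ims.append(cv2.resize(f["color"][v0:v1,u0:u1,::-1],(396,594 if c=="side" else 396),interpolation=cv2.INTER_CUBIC))
ims[0]=cv2.copyMakeBorder(ims[0],0,198,0,0,cv2.BORDER_CONSTANT)
cv2.imwrite("pics/c4.png",cv2.convertScaleAbs(np.hstack(ims),alpha=1.4))
```

```text
[ 448.96479214 -122.14054757  118.77602064]
```

View pics/c4.png

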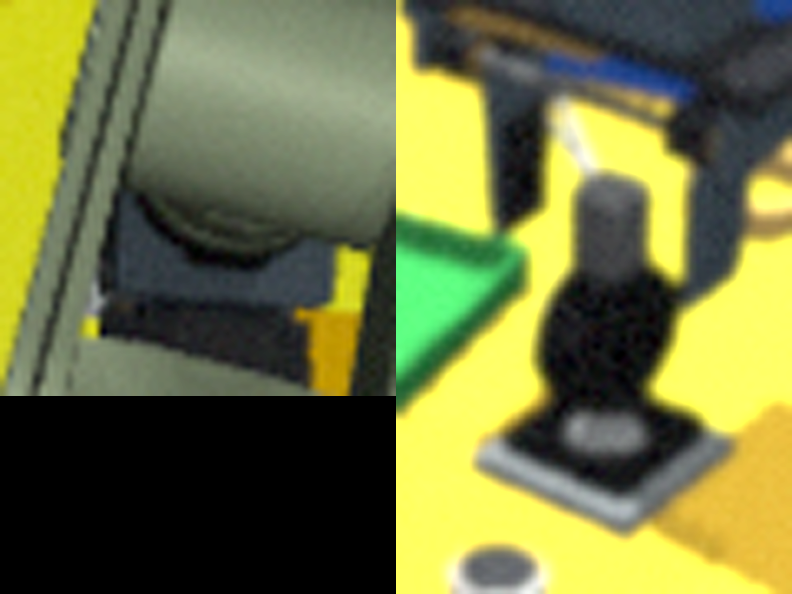

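The fingers stand astride the grip, with the grip roughly midway between them (side view at 610,230 in the crop). I let it settle, then close.

Call:
{"method": "apply_moves", "body": {"increments": [[1, 0, 0, 0, 0, 0, 0], [1, 0, 0, 0, 0, 0, 0]]}}

```text
time_s: 3.13
ee_pos: [452.7, -123.5, 123.5]
ee_rot: [179.8, 0.0, 84.0]
force: [-0.0, -0.7, 1.2]
gripper_width: 91.2
gripper_force: 0.0
```

Call:
{"method": "apply_moves", "body": {"increments": [[-1, 0, 0, 0, 0, 0, 0], [-1, 0, 0, 0, 0, 0, 0], [-1, 0, 0, 0, 0, 0, 0], [-1, 0, 0, 0, 0, 0, 0], [-1, 0, 0, 0, 0, 0, 0]], "newtons": 15}}

```text
time_s: 3.55
ee_pos: [451.6, -123.1, 122.1]
ee_rot: [180.0, 0.0, 84.0]
force: [-0.2, 0.2, 0.9]
gripper_width: 60.4
gripper_force: 0.0
```

Call:
{"method": "apply_moves", "body": {"increments": [[-1, 0, 0, 0, 0, 0, 0], [-1, 0, 0, 0, 0, 0, 0], [-1, 0, 0, 0, 0, 0, 0], [-1, 0, 0, 0, 0, 0, 0], [-1, 0, 0, 0, 0, 0, 0]], "newtons": 40}}

```text
time_s: 3.97
ee_pos: [451.5, -123.1, 121.9]
ee_rot: [-180.0, 0.0, 84.0]
force: [-0.4, 0.4, -1.3]
gripper_width: 27.4
gripper_force: 14.7
```

Call:
{"method": "apply_moves", "body": {"increments": [[-1, 0, 0, 0, 0, 0, 0], [-1, 0, 0, 0, 0, 0, 0], [-1, 0, 0, 0, 0, 0, 0]]}}

```text
time_s: 4.22
ee_pos: [451.5, -123.1, 121.9]
ee_rot: [180.0, 0.0, 84.0]
force: [-0.7, -0.0, -0.0]
gripper_width: 27.1
gripper_force: 40.0
```

Call:
{"method": "apply_moves", "body": {"increments": [[-1, 0, 0, 0.008, 0, 0, 0], [-1, 0, 0, 0.014, 0, 0, 0], [-1, 0, 0, 0.02, 0, 0, 0], [-1, 0, 0, 0.02, 0, 0, 0], [-1, 0, 0, 0.008, 0, 0, 0]]}}

```text
time_s: 4.63
ee_pos: [452.6, -123.3, 194.5]
ee_rot: [179.8, 0.0, 84.0]
force: [0.9, -0.9, -2.0]
gripper_width: 26.9
gripper_force: 40.0
```

Call:
{"method": "apply_moves", "body": {"increments": [[-1, 0, 0, 0, 0, 0, 0], [-1, 0, 0, 0, 0, 0, 0], [-1, 0, 0, 0, 0, 0, 0]]}}

```text
time_s: 4.88
ee_pos: [450.5, -122.8, 190.8]
ee_rot: [-179.9, -0.0, 84.0]
force: [0.2, 0.1, -2.8]
gripper_width: 27.1
gripper_force: 40.0
```

Run:
```python
from h import *
f=cams.grab_frame("side"); s=status.state(); print(s["ee_pos"],s["force"])
m=finder.trace("gauge","side"); print([(t["score"],t["rect"]) for t in m[:2]])
for z in (80,72): print(proj(f,(451.5,-123,z)).round(1))
v0,u0=130,270
cv2.imwrite("pics/c5.png",cv2.convertScaleAbs(cv2.resize(f["color"][v0:v0+120,u0:u0+100,::-1],None,fx=5,fy=5,interpolation=cv2.INTER_CUBIC),alpha=1.4))
```

```text
[ 450.55355016 -122.78769648  190.63804082] [-0.16374264  0.74377645 -4.19623148]
[(0.85, [304.8, 164.3, 27.3, 48.3])]
[316.8 205.7]
[316.7 208.1]
```

View pics/c5.png

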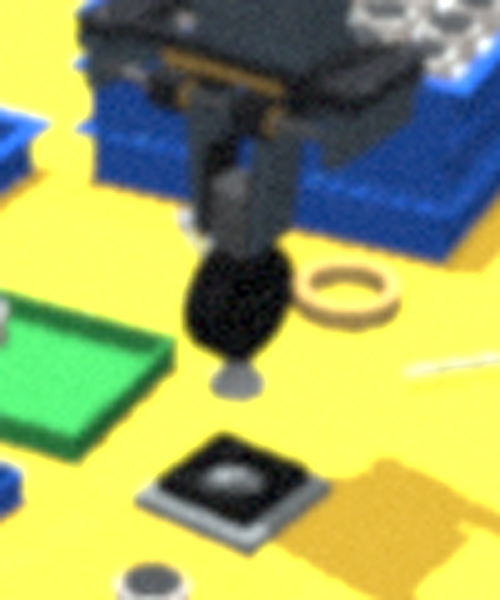

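The gauge hangs upright in the hand, with its foot at about side pixel (317,207), matching the prediction. On to above the nest.

Call:
{"method": "apply_moves", "body": {"increments": [[-1, 0, 0.0187, 0, 0, 0, 0], [-1, 0, 0.03, 0, 0, 0, 0], [-1, 0.001, 0.03, 0, 0, 0, 0], [-1, 0.001, 0.03, 0, 0, 0, 0], [-1, 0.001, 0.03, 0, 0, 0, 0]]}}

```text
time_s: 5.4
ee_pos: [453.9, 16.8, 191.1]
ee_rot: [-179.9, 0.0, 84.0]
force: [0.1, -0.3, -2.6]
gripper_width: 25.9
gripper_force: 40.0
```

Call:
{"method": "apply_moves", "body": {"increments": [[-1, 0.001, 0.03, 0, 0, 0, 0], [-1, 0.0005, 0.03, 0, 0, 0, 0], [-1, 0, 0.03, 0, 0, 0, 0], [-1, 0, 0.02, 0, 0, 0, 0], [-1, 0, 0.01, 0, 0, 0, 0]]}}

```text
time_s: 5.82
ee_pos: [455.5, 137.9, 191.1]
ee_rot: [-179.9, -0.0, 84.2]
force: [0.2, -0.2, -3.0]
gripper_width: 25.7
gripper_force: 40.0
```

Call:
{"method": "apply_moves", "body": {"increments": [[-1, 0, 0, -0.012, 0, 0, 0], [-1, 0, 0, -0.012, 0, 0, 0], [-1, 0, 0, 0, 0, 0, 0], [-1, 0, 0, 0, 0, 0, 0], [-1, 0, 0, 0, 0, 0, 0]]}}

```text
time_s: 6.23
ee_pos: [456.3, 135.2, 168.2]
ee_rot: [180.0, 0.0, 84.0]
force: [-0.6, 0.3, -3.3]
gripper_width: 25.9
gripper_force: 40.0
```

Run:
```python
from h import *
f=cams.grab_frame("side"); s=status.state(); print(s["ee_pos"],s["force"])
P=s["ee_pos"]
v0,u0=215,225
im=cv2.resize(f["color"][v0:v0+80,u0:u0+80,::-1],None,fx=7,fy=7,interpolation=cv2.INTER_CUBIC)
im=cv2.convertScaleAbs(im,alpha=1.3)
a=np.linspace(0,6.28,60)
for c,z,r in ((P,P[2]-112,17),((456,135.6),30,20.5),((456,135.6),14,22)):
    pts=[((proj(f,(c[0]+r*np.cos(t),c[1]+r*np.sin(t),z))-[u0,v0]+.5)*7).astype(int) for t in a]
    cv2.polylines(im,[np.array(pts)],True,(0,0,255),1)
cv2.imwrite("pics/c6.png",im)
```

```text
[456.5116922  135.27833934 168.47077732] [ 0.56397042 -0.59190666 -3.25020436]
```

View pics/c6.png

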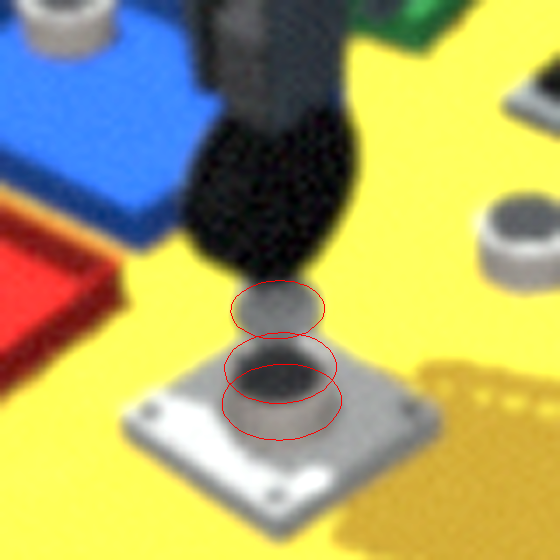

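Foot and cup line up in the side view (foot centre at crop 278,310, cup at 281,370). I descend carefully, watching the force.

Call:
{"method": "apply_moves", "body": {"increments": [[-1, 0, 0, -0.005, 0, 0, 0], [-1, 0, 0, -0.005, 0, 0, 0], [-1, 0, 0, -0.003, 0, 0, 0], [-1, 0, 0, -0.002, 0, 0, 0], [-1, 0, 0, 0, 0, 0, 0]], "newtons": 50}}

```text
time_s: 6.7
ee_pos: [455.6, 135.5, 152.4]
ee_rot: [-179.9, 0.0, 84.0]
force: [-0.7, -1.1, -3.1]
gripper_width: 25.7
gripper_force: 50.0
```

Call:
{"method": "apply_moves", "body": {"increments": [[-1, 0, 0, -0.001, 0, 0, 0], [-1, 0, 0, -0.001, 0, 0, 0], [-1, 0, 0, 0, 0, 0, 0], [-1, 0, 0, 0, 0, 0, 0], [-1, 0, 0, 0, 0, 0, 0]]}}

```text
time_s: 7.12
ee_pos: [456.1, 135.7, 151.1]
ee_rot: [180.0, -0.0, 84.0]
force: [0.5, 0.5, -3.4]
gripper_width: 25.2
gripper_force: 50.0
```

Call:
{"method": "apply_moves", "body": {"increments": [[-1, 0, 0, -0.001, 0, 0, 0], [-1, 0, 0, -0.001, 0, 0, 0], [-1, 0, 0, 0, 0, 0, 0]]}}

```text
time_s: 7.37
ee_pos: [455.9, 135.6, 148.8]
ee_rot: [-180.0, 0.0, 84.0]
force: [0.3, -0.3, -3.1]
gripper_width: 25.9
gripper_force: 50.0
```

Call:
{"method": "apply_moves", "body": {"increments": [[-1, 0, 0, -0.0005, 0, 0, 0], [-1, 0, 0, -0.0005, 0, 0, 0], [-1, 0, 0, 0, 0, 0, 0], [-1, 0, 0, 0, 0, 0, 0]]}}

```text
time_s: 7.7
ee_pos: [456.1, 135.6, 148.1]
ee_rot: [180.0, -0.0, 84.0]
force: [0.2, -0.7, -2.7]
gripper_width: 25.9
gripper_force: 50.0
```

Call:
{"method": "apply_moves", "body": {"increments": [[-1, 0, 0, -0.0005, 0, 0, 0], [-1, 0, 0, -0.0005, 0, 0, 0], [-1, 0, 0, 0, 0, 0, 0], [-1, 0, 0, 0, 0, 0, 0]]}}

```text
time_s: 8.03
ee_pos: [456.1, 135.6, 147.0]
ee_rot: [180.0, -0.0, 84.0]
force: [0.1, -0.7, -1.6]
gripper_width: 25.7
gripper_force: 50.0
```

Call:
{"method": "apply_moves", "body": {"increments": [[-1, 0, 0, -0.0005, 0, 0, 0], [-1, 0, 0, -0.0005, 0, 0, 0], [-1, 0, 0, 0, 0, 0, 0], [-1, 0, 0, 0, 0, 0, 0]]}}

```text
time_s: 8.37
ee_pos: [456.1, 135.6, 146.0]
ee_rot: [180.0, -0.0, 84.0]
force: [-0.5, 1.1, -1.9]
gripper_width: 25.6
gripper_force: 50.0
```

Call:
{"method": "apply_moves", "body": {"increments": [[-1, 0, 0, -0.0005, 0, 0, 0], [-1, 0, 0, 0, 0, 0, 0], [-1, 0, 0, 0, 0, 0, 0]]}}

```text
time_s: 8.62
ee_pos: [456.1, 135.6, 145.5]
ee_rot: [180.0, -0.0, 84.0]
force: [-0.5, -0.8, -1.1]
gripper_width: 25.9
gripper_force: 50.0
```

Call:
{"method": "apply_moves", "body": {"increments": [[-1, 0, 0, -0.0005, 0, 0, 0], [-1, 0, 0, 0, 0, 0, 0], [-1, 0, 0, 0, 0, 0, 0]]}}

```text
time_s: 8.87
ee_pos: [456.1, 135.6, 145.0]
ee_rot: [180.0, -0.0, 84.0]
force: [0.2, 0.5, -0.8]
gripper_width: 25.9
gripper_force: 50.0
```

Call:
{"method": "apply_moves", "body": {"increments": [[-1, 0, 0, -0.0005, 0, 0, 0], [-1, 0, 0, 0, 0, 0, 0], [-1, 0, 0, 0, 0, 0, 0]]}}

```text
time_s: 9.12
ee_pos: [456.1, 135.6, 144.7]
ee_rot: [180.0, -0.0, 84.0]
force: [-0.8, -0.1, 2.3]
gripper_width: 25.7
gripper_force: 50.0
```

Call:
{"method": "apply_moves", "body": {"increments": [[-1, 0, 0, -0.0004, 0, 0, 0], [-1, 0, 0, 0, 0, 0, 0], [-1, 0, 0, 0, 0, 0, 0]]}}

```text
time_s: 9.37
ee_pos: [456.1, 135.7, 144.7]
ee_rot: [180.0, -0.0, 84.0]
force: [-1.9, -0.6, 4.3]
gripper_width: 25.8
gripper_force: 50.0
```

Call:
{"method": "apply_moves", "body": {"increments": [[-1, 0, 0, -0.0004, 0, 0, 0], [-1, 0, 0, 0, 0, 0, 0], [-1, 0, 0, 0, 0, 0, 0]]}}

```text
time_s: 9.62
ee_pos: [456.2, 135.7, 144.7]
ee_rot: [180.0, -0.0, 84.0]
force: [-2.3, -1.5, 8.0]
gripper_width: 25.6
gripper_force: 50.0
```

About 11 N on the part; I hold it for over a second.

Call:
{"method": "apply_moves", "body": {"increments": [[-1, 0, 0, 0, 0, 0, 0], [-1, 0, 0, 0, 0, 0, 0], [-1, 0, 0, 0, 0, 0, 0], [-1, 0, 0, 0, 0, 0, 0], [-1, 0, 0, 0, 0, 0, 0]]}}

```text
time_s: 10.03
ee_pos: [456.1, 135.7, 144.7]
ee_rot: [180.0, -0.0, 84.0]
force: [-2.9, -0.9, 6.6]
gripper_width: 25.7
gripper_force: 50.0
```

Call:
{"method": "apply_moves", "body": {"increments": [[-1, 0, 0, 0, 0, 0, 0], [-1, 0, 0, 0, 0, 0, 0], [-1, 0, 0, 0, 0, 0, 0], [-1, 0, 0, 0, 0, 0, 0], [-1, 0, 0, 0, 0, 0, 0]]}}

```text
time_s: 10.45
ee_pos: [456.1, 135.7, 144.7]
ee_rot: [180.0, -0.0, 84.0]
force: [-2.7, -0.9, 7.8]
gripper_width: 25.7
gripper_force: 50.0
```

Call:
{"method": "apply_moves", "body": {"increments": [[-1, 0, 0, 0, 0, 0, 0], [-1, 0, 0, 0, 0, 0, 0], [-1, 0, 0, 0, 0, 0, 0], [-1, 0, 0, 0, 0, 0, 0], [-1, 0, 0, 0, 0, 0, 0]]}}

```text
time_s: 10.87
ee_pos: [456.2, 135.7, 144.7]
ee_rot: [180.0, -0.0, 84.0]
force: [-3.1, -0.7, 8.7]
gripper_width: 25.6
gripper_force: 50.0
```

Call:
{"method": "apply_moves", "body": {"increments": [[-1, 0, 0, 0.002, 0, 0, 0], [-1, 0, 0, 0.014, 0, 0, 0], [-1, 0, 0, 0.03, 0, 0, 0], [-1, 0, 0, 0.03, 0, 0, 0], [-1, 0, 0, 0.03, 0, 0, 0]]}}

```text
time_s: 11.28
ee_pos: [455.5, 135.5, 249.9]
ee_rot: [-179.9, 0.0, 84.0]
force: [1.4, 0.8, -3.5]
gripper_width: 25.6
gripper_force: 50.0
```

Call:
{"method": "apply_moves", "body": {"increments": [[-1, -0.0128, 0.0212, 0.006, 0, 0, 6.85], [-1, -0.0128, 0.0212, 0.006, 0, 0, 6.85], [-1, -0.0128, 0.0212, 0.006, 0, 0, 6.85], [-1, -0.0128, 0.0212, 0.006, 0, 0, 6.85], [-1, -0.0128, 0.0212, 0.006, 0, 0, 6.85]]}}

```text
time_s: 11.7
ee_pos: [391.1, 242.4, 279.2]
ee_rot: [-179.9, -0.0, 118.6]
force: [-0.4, 0.1, -2.9]
gripper_width: 25.6
gripper_force: 50.0
```

Call:
{"method": "apply_moves", "body": {"increments": [[-1, -0.0128, 0.0212, 0.006, 0, 0, 6.85], [-1, -0.0128, 0.0212, 0.006, 0, 0, 6.85], [-1, -0.0128, 0.0212, 0.006, 0, 0, 6.85], [-1, -0.0128, 0.0212, 0.006, 0, 0, 6.85], [-1, -0.0128, 0.0212, 0.006, 0, 0, 6.85]]}}

```text
time_s: 12.12
ee_pos: [327.0, 348.5, 309.1]
ee_rot: [-179.9, -0.0, 152.9]
force: [0.1, 0.1, -2.9]
gripper_width: 26.1
gripper_force: 50.0
```

Call:
{"method": "apply_moves", "body": {"increments": [[-1, -0.0128, 0.0212, 0.006, 0, 0, 6.85], [-1, -0.0128, 0.0212, 0.006, 0, 0, 6.85], [-1, -0.0128, 0.0212, 0.006, 0, 0, 6.85], [-1, -0.0128, 0.0212, 0.006, 0, 0, 6.85], [-1, -0.0128, 0.0212, 0.006, 0, 0, 6.85]]}}

```text
time_s: 12.53
ee_pos: [263.1, 454.5, 338.9]
ee_rot: [-179.9, -0.1, -172.9]
force: [0.3, 0.6, -3.4]
gripper_width: 25.5
gripper_force: 50.0
```

Call:
{"method": "apply_moves", "body": {"increments": [[-1, -0.0128, 0.0212, 0.006, 0, 0, 6.85], [-1, -0.0128, 0.0212, 0.006, 0, 0, 6.85], [-1, -0.0128, 0.0212, 0.006, 0, 0, 6.85], [-1, -0.0128, 0.0212, 0.006, 0, 0, 6.85], [-1, -0.0128, 0.0212, 0.006, 0, 0, 6.85]]}}

```text
time_s: 12.95
ee_pos: [199.2, 560.6, 368.7]
ee_rot: [-180.0, -0.1, -138.6]
force: [-0.0, 0.3, -4.3]
gripper_width: 26.1
gripper_force: 50.0
```

Call:
{"method": "apply_moves", "body": {"increments": [[-1, 0, 0, 0, 0, 0, 0], [-1, 0, 0, 0, 0, 0, 0], [-1, 0, 0, 0, 0, 0, 0]]}}

```text
time_s: 13.2
ee_pos: [200.1, 559.1, 368.5]
ee_rot: [-179.9, -0.1, -139.0]
force: [0.4, 0.0, -3.2]
gripper_width: 25.8
gripper_force: 50.0
```

Run:
```python
from h import *
f=cams.grab_frame("side"); save(f,"dial.png"); s=status.state(); P=s["ee_pos"]
a=np.radians(s["ee_rot"][2]-90)
u,v=proj(f,P+[13*np.cos(a),13*np.sin(a),-52]); print(P,u,v)
u,v=int(u),int(v)
im=f["color"][max(v-40,0):v+40,max(u-40,0):u+40,::-1]
cv2.imwrite("pics/c7.png",cv2.resize(im,None,fx=7,fy=7,interpolation=cv2.INTER_CUBIC))
```

```text
[200.37716867 558.84834247 368.79915516] 237.70821525793264 334.01899294897976
```

View pics/c7.png

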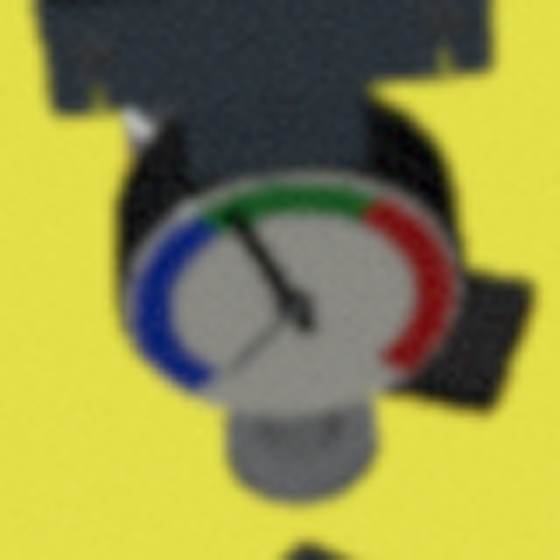

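The black hand (tip at crop 232,212) lies just past the blue/green border at (213,222), on green, at a reading of about 1.9–2.0 → green tray. The gauge goes back by the same path.

Call:
{"method": "apply_moves", "body": {"increments": [[-1, 0.0128, -0.0212, -0.006, 0, 0, -6.85], [-1, 0.0128, -0.0212, -0.006, 0, 0, -6.85], [-1, 0.0128, -0.0212, -0.006, 0, 0, -6.85], [-1, 0.0128, -0.0212, -0.006, 0, 0, -6.85], [-1, 0.0128, -0.0212, -0.006, 0, 0, -6.85]]}}

```text
time_s: 13.67
ee_pos: [264.8, 451.4, 339.2]
ee_rot: [-180.0, 0.0, -173.7]
force: [-0.3, 0.4, -4.3]
gripper_width: 26.0
gripper_force: 50.0
```

Call:
{"method": "apply_moves", "body": {"increments": [[-1, 0.0128, -0.0212, -0.006, 0, 0, -6.85], [-1, 0.0128, -0.0212, -0.006, 0, 0, -6.85], [-1, 0.0128, -0.0212, -0.006, 0, 0, -6.85], [-1, 0.0128, -0.0212, -0.006, 0, 0, -6.85], [-1, 0.0128, -0.0212, -0.006, 0, 0, -6.85]]}}

```text
time_s: 14.08
ee_pos: [328.5, 345.3, 309.4]
ee_rot: [180.0, 0.0, 152.1]
force: [0.2, -0.1, -3.6]
gripper_width: 26.2
gripper_force: 50.0
```

Call:
{"method": "apply_moves", "body": {"increments": [[-1, 0.0128, -0.0212, -0.006, 0, 0, -6.85], [-1, 0.0128, -0.0212, -0.006, 0, 0, -6.85], [-1, 0.0128, -0.0212, -0.006, 0, 0, -6.85], [-1, 0.0128, -0.0212, -0.006, 0, 0, -6.85], [-1, 0.0128, -0.0212, -0.006, 0, 0, -6.85]]}}

```text
time_s: 14.5
ee_pos: [392.2, 239.3, 279.4]
ee_rot: [180.0, 0.0, 117.8]
force: [0.6, -0.1, -3.0]
gripper_width: 25.7
gripper_force: 50.0
```

Call:
{"method": "apply_moves", "body": {"increments": [[-1, 0.0128, -0.0212, -0.006, 0, 0, -6.85], [-1, 0.0128, -0.0212, -0.006, 0, 0, -6.85], [-1, 0.0128, -0.0212, -0.006, 0, 0, -6.85], [-1, 0.0128, -0.0212, -0.006, 0, 0, -6.85], [-1, 0.0128, -0.0212, -0.006, 0, 0, -6.85]]}}

```text
time_s: 14.92
ee_pos: [455.9, 133.4, 249.5]
ee_rot: [180.0, 0.0, 83.6]
force: [0.8, -0.2, -3.9]
gripper_width: 25.4
gripper_force: 50.0
```

Call:
{"method": "apply_moves", "body": {"increments": [[-1, -0.0005, -0.026, -0.006, 0, 0, 0], [-1, -0.0005, -0.026, -0.006, 0, 0, 0], [-1, -0.0005, -0.026, -0.006, 0, 0, 0], [-1, -0.0005, -0.026, -0.006, 0, 0, 0], [-1, -0.0005, -0.026, -0.006, 0, 0, 0]]}}

```text
time_s: 15.33
ee_pos: [452.5, 3.6, 219.5]
ee_rot: [180.0, 0.0, 83.9]
force: [0.1, -0.3, -3.6]
gripper_width: 25.7
gripper_force: 50.0
```

Call:
{"method": "apply_moves", "body": {"increments": [[-1, -0.0005, -0.026, -0.006, 0, 0, 0], [-1, -0.0005, -0.026, -0.006, 0, 0, 0], [-1, -0.0005, -0.026, -0.006, 0, 0, 0], [-1, -0.0005, -0.026, -0.006, 0, 0, 0], [-1, 0, -0.0247, -0.0037, 0, 0, 0]]}}

```text
time_s: 15.75
ee_pos: [450.0, -125.0, 191.5]
ee_rot: [-180.0, 0.0, 83.9]
force: [-0.1, 0.0, -2.6]
gripper_width: 25.9
gripper_force: 50.0
```

Call:
{"method": "apply_moves", "body": {"increments": [[-1, 0, 0, 0, 0, 0, 0], [-1, 0, 0, 0, 0, 0, 0], [-1, 0, 0, 0, 0, 0, 0], [-1, 0, 0, 0, 0, 0, 0]]}}

```text
time_s: 16.08
ee_pos: [451.2, -122.6, 192.2]
ee_rot: [180.0, -0.0, 84.0]
force: [0.3, -1.0, -3.1]
gripper_width: 26.0
gripper_force: 50.0
```

Run:
```python
from h import *
f=cams.grab_frame("side"); s=status.state(); P=s["ee_pos"];print(P,s["ee_rot"],s["force"])
v0,u0=130,270
im=cv2.convertScaleAbs(cv2.resize(f["color"][v0:v0+120,u0:u0+100,::-1],None,fx=5,fy=5,interpolation=cv2.INTER_CUBIC),alpha=1.4)
a=np.linspace(0,6.28,60)
for c,z,r in ((P,P[2]-112,17),(P,22,20),(P,10,17)):
    pts=[((proj(f,(c[0]+r*np.cos(t),c[1]+r*np.sin(t),z))-[u0,v0]+.5)*5).astype(int) for t in a]
    cv2.polylines(im,[np.array(pts)],True,(0,0,255),1)
cv2.imwrite("pics/c8.png",im)
```

```text
[ 451.34494736 -122.44097788  192.23155432] [ 1.79974738e+02 -9.17374148e-03  8.40598913e+01] [-0.24676063 -0.06689777 -3.08570591]
```

View pics/c8.png

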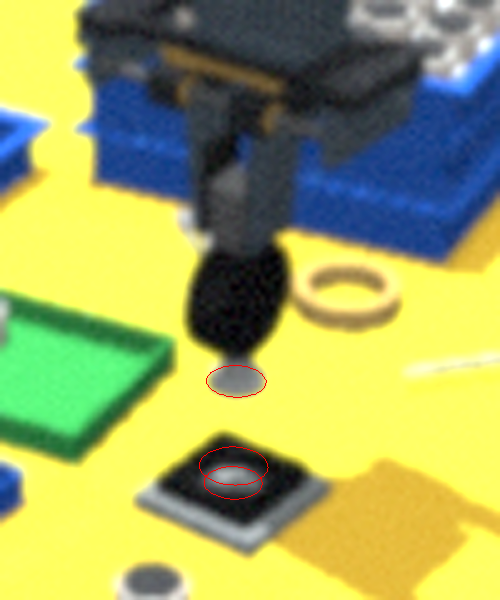

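The gauge hangs upright above the socket (crop 235,477), as it was after lifting. Lowering.

Call:
{"method": "apply_moves", "body": {"increments": [[-1, 0, 0, -0.02, 0, 0, 0], [-1, 0, 0, -0.015, 0, 0, 0], [-1, 0, 0, -0.005, 0, 0, 0], [-1, 0, 0, 0, 0, 0, 0], [-1, 0, 0, 0, 0, 0, 0]]}}

```text
time_s: 16.55
ee_pos: [451.9, -122.7, 152.4]
ee_rot: [180.0, 0.0, 84.1]
force: [0.6, -0.2, -3.1]
gripper_width: 25.9
gripper_force: 50.0
```

Call:
{"method": "apply_moves", "body": {"increments": [[-1, 0, 0, -0.005, 0, 0, 0], [-1, 0, 0, -0.005, 0, 0, 0], [-1, 0, 0, -0.005, 0, 0, 0], [-1, 0, 0, -0.003, 0, 0, 0], [-1, 0, 0, 0, 0, 0, 0]]}}

```text
time_s: 16.97
ee_pos: [451.0, -122.9, 133.2]
ee_rot: [-179.9, -0.0, 84.0]
force: [0.0, 0.1, -3.3]
gripper_width: 25.9
gripper_force: 50.0
```

Call:
{"method": "apply_moves", "body": {"increments": [[-1, 0, 0, -0.004, 0, 0, 0], [-1, 0, 0, -0.004, 0, 0, 0], [-1, 0, 0, -0.002, 0, 0, 0], [-1, 0, 0, 0, 0, 0, 0], [-1, 0, 0, 0, 0, 0, 0]]}}

```text
time_s: 17.38
ee_pos: [451.5, -123.0, 123.8]
ee_rot: [-180.0, -0.0, 84.0]
force: [0.0, -0.1, -3.1]
gripper_width: 25.5
gripper_force: 50.0
```

Call:
{"method": "apply_moves", "body": {"increments": [[-1, 0, 0, -0.001, 0, 0, 0], [-1, 0, 0, -0.0005, 0, 0, 0], [-1, 0, 0, 0, 0, 0, 0], [-1, 0, 0, 0, 0, 0, 0]]}}

```text
time_s: 17.72
ee_pos: [451.6, -123.1, 122.6]
ee_rot: [180.0, 0.0, 84.0]
force: [0.1, 0.5, -3.8]
gripper_width: 25.8
gripper_force: 50.0
```

Call:
{"method": "apply_moves", "body": {"increments": [[-1, 0, 0, -0.0005, 0, 0, 0], [-1, 0, 0, -0.0003, 0, 0, 0], [-1, 0, 0, 0, 0, 0, 0], [-1, 0, 0, 0, 0, 0, 0]]}}

```text
time_s: 18.05
ee_pos: [451.7, -123.1, 122.1]
ee_rot: [180.0, 0.0, 84.0]
force: [-2.0, -0.1, 2.1]
gripper_width: 25.6
gripper_force: 50.0
```

Seated (force rises at the floor, same height as before). Release and retreat upward.

Call:
{"method": "apply_moves", "body": {"increments": [[-0.2, 0, 0, 0, 0, 0, 0], [0, 0, 0, 0, 0, 0, 0], [1, 0, 0, 0, 0, 0, 0], [1, 0, 0, 0, 0, 0, 0], [1, 0, 0, 0, 0, 0, 0]]}}

```text
time_s: 18.47
ee_pos: [451.6, -123.1, 121.7]
ee_rot: [180.0, 0.0, 84.0]
force: [-1.0, 0.2, 0.0]
gripper_width: 56.4
gripper_force: 0.0
```

Call:
{"method": "apply_moves", "body": {"increments": [[1, 0, 0, 0, 0, 0, 0], [1, 0, 0, 0, 0, 0, 0], [1, 0, 0, 0, 0, 0, 0]]}}

```text
time_s: 18.72
ee_pos: [451.5, -123.1, 121.7]
ee_rot: [180.0, 0.0, 84.0]
force: [1.0, 0.2, 0.3]
gripper_width: 76.2
gripper_force: 0.0
```

Call:
{"method": "apply_moves", "body": {"increments": [[1, 0, 0, 0.01, 0, 0, 0], [1, 0, 0, 0.03, 0, 0, 0], [1, 0, 0, 0.03, 0, 0, 0], [1, 0, 0, 0.03, 0, 0, 0], [1, 0, 0, 0.01, 0, 0, 0]]}}

```text
time_s: 19.13
ee_pos: [453.5, -123.6, 235.9]
ee_rot: [179.6, 0.1, 84.0]
force: [0.5, 0.6, -0.2]
gripper_width: 91.0
gripper_force: 0.0
```

Call:
{"method": "apply_moves", "body": {"increments": [[1, 0.0006, 0.0259, 0, 0, 0, 0], [1, 0.0005, 0.0259, 0, 0, 0, 0], [1, 0.0005, 0.0259, 0, 0, 0, 0], [1, 0.0005, 0.0259, 0, 0, 0, 0], [1, 0.0005, 0.0259, -0.02, 0, 0, 0]]}}

```text
time_s: 19.55
ee_pos: [456.1, 7.5, 213.9]
ee_rot: [179.6, -0.0, 84.0]
force: [1.3, -0.6, 0.5]
gripper_width: 91.4
gripper_force: 0.0
```

Call:
{"method": "apply_moves", "body": {"increments": [[1, 0.0005, 0.0259, -0.02, 0, 0, 0], [1, 0.0005, 0.0259, -0.02, 0, 0, 0], [1, 0.0005, 0.0259, -0.02, 0, 0, 0], [1, 0.0005, 0.0259, -0.02, 0, 0, 0], [1, 0, 0.0257, -0.02, 0, 0, 0]]}}

```text
time_s: 19.97
ee_pos: [455.6, 136.9, 110.2]
ee_rot: [-180.0, 0.0, 84.0]
force: [0.9, 0.5, -1.2]
gripper_width: 91.3
gripper_force: 0.0
```

Call:
{"method": "apply_moves", "body": {"increments": [[1, 0, 0, -0.02, 0, 0, 0], [1, 0, 0, -0.02, 0, 0, 0], [1, 0, 0, -0.01, 0, 0, 0], [1, 0, 0, 0, 0, 0, 0], [1, 0, 0, 0, 0, 0, 0]]}}

```text
time_s: 20.38
ee_pos: [455.6, 135.6, 61.0]
ee_rot: [-179.9, 0.0, 84.0]
force: [0.6, -0.2, -0.0]
gripper_width: 91.2
gripper_force: 0.0
```

Run:
```python
from h import *
s=status.state(); print(s["ee_pos"],s["ee_rot"])
f=cams.grab_frame("side"); g=cams.grab_frame("top")
a=cv2.resize(f["color"][150:310,215:355,::-1],(525,600),interpolation=cv2.INTER_CUBIC)
t=finder.boxes_of("gauge","side"); print([(b["score"],b["rect"]) for b in t[:2]])
b=cv2.resize(g["color"][206:250,292:336,::-1],(264,264),interpolation=cv2.INTER_CUBIC)
b=cv2.copyMakeBorder(b,0,336,0,0,cv2.BORDER_CONSTANT)
cv2.imwrite("pics/c9.png",cv2.convertScaleAbs(np.hstack([a,b]),alpha=1.3))
```

```text
[455.58769551 135.63136396  61.01314689] [-1.79902013e+02  4.02012182e-02  8.40353807e+01]
[(0.77, [304.9, 183.9, 26.1, 43.8]), (0.3, [207.9, 205.0, 57.3, 45.6])]
```

View pics/c9.png

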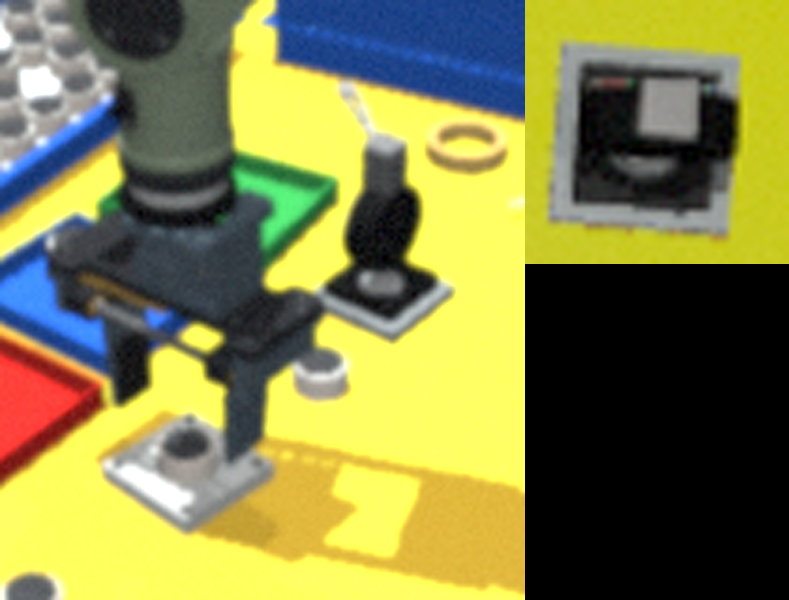

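The gauge stands upright in its stand as before, and the part is still in the nest with the fingers on either side. Lower and grip.

Call:
{"method": "apply_moves", "body": {"increments": [[1, 0, 0, -0.015, 0, 0, 0], [1, 0, 0, -0.01, 0, 0, 0], [1, 0, 0, -0.004, 0, 0, 0], [1, 0, 0, -0.002, 0, 0, 0], [1, 0, 0, 0, 0, 0, 0]]}}

```text
time_s: 20.95
ee_pos: [456.4, 135.7, 31.0]
ee_rot: [180.0, -0.0, 84.0]
force: [0.3, 0.4, 0.6]
gripper_width: 91.6
gripper_force: 0.0
```

Call:
{"method": "apply_moves", "body": {"increments": [[-1, 0, 0, 0, 0, 0, 0], [-1, 0, 0, 0, 0, 0, 0], [-1, 0, 0, 0, 0, 0, 0], [-1, 0, 0, 0, 0, 0, 0], [-1, 0, 0, 0, 0, 0, 0]], "newtons": 15}}

```text
time_s: 21.37
ee_pos: [456.3, 135.8, 30.9]
ee_rot: [180.0, -0.0, 84.0]
force: [0.3, -0.2, -0.1]
gripper_width: 60.8
gripper_force: 0.0
```

Call:
{"method": "apply_moves", "body": {"increments": [[-1, 0, 0, 0, 0, 0, 0], [-1, 0, 0, 0, 0, 0, 0], [-1, 0, 0, 0, 0, 0, 0], [-1, 0, 0, 0, 0, 0, 0], [-1, 0, 0, 0, 0, 0, 0]]}}

```text
time_s: 21.78
ee_pos: [456.0, 135.7, 30.7]
ee_rot: [-180.0, 0.0, 84.0]
force: [-0.7, -0.2, 1.5]
gripper_width: 40.8
gripper_force: 15.0
```

Call:
{"method": "apply_moves", "body": {"increments": [[-1, 0, 0, 0, 0, 0, 0], [-1, 0, 0, 0.01, 0, 0, 0], [-1, 0, 0, 0.03, 0, 0, 0], [-1, 0, 0, 0.03, 0, 0, 0], [-1, 0, 0, 0.03, 0, 0, 0]], "newtons": 30}}

```text
time_s: 22.2
ee_pos: [455.6, 135.6, 131.5]
ee_rot: [-179.9, 0.0, 84.0]
force: [1.0, 0.2, -0.1]
gripper_width: 40.0
gripper_force: 30.0
```

Call:
{"method": "apply_moves", "body": {"increments": [[-1, 0.0098, -0.0202, 0, 0, 0, -5.33], [-1, 0.0098, -0.0202, 0, 0, 0, -5.33], [-1, 0.0098, -0.0202, 0, 0, 0, -5.33], [-1, 0.0098, -0.0202, 0, 0, 0, -5.33], [-1, 0.0098, -0.0202, 0, 0, 0, -5.33]]}}

```text
time_s: 22.62
ee_pos: [505.4, 33.8, 130.7]
ee_rot: [180.0, -0.0, 57.1]
force: [-0.5, 0.7, -0.7]
gripper_width: 40.1
gripper_force: 30.0
```

Call:
{"method": "apply_moves", "body": {"increments": [[-1, 0.0098, -0.0202, 0, 0, 0, -5.33], [-1, 0.0098, -0.0202, 0, 0, 0, -5.33], [-1, 0.0098, -0.0202, 0, 0, 0, -5.33], [-1, 0.0098, -0.0202, 0, 0, 0, -5.33], [-1, 0.0098, -0.0202, 0, 0, 0, -5.33]]}}

```text
time_s: 23.03
ee_pos: [554.3, -67.4, 130.4]
ee_rot: [-180.0, 0.0, 30.5]
force: [0.5, -0.3, 0.1]
gripper_width: 40.2
gripper_force: 30.0
```

Call:
{"method": "apply_moves", "body": {"increments": [[-1, 0.0098, -0.0202, 0, 0, 0, -5.33], [-1, 0.0098, -0.0202, 0, 0, 0, -5.33], [-1, 0.0098, -0.0202, 0, 0, 0, -5.33], [-1, 0.0098, -0.0202, 0, 0, 0, -5.33], [-1, 0.0098, -0.0202, 0, 0, 0, -5.33]]}}

```text
time_s: 23.45
ee_pos: [603.3, -168.3, 130.3]
ee_rot: [-180.0, 0.0, 3.8]
force: [-0.1, -0.1, -0.4]
gripper_width: 40.0
gripper_force: 30.0
```

Call:
{"method": "apply_moves", "body": {"increments": [[-1, 0, 0, -0.02, 0, 0, 0], [-1, 0, 0, -0.03, 0, 0, 0], [-1, 0, 0, -0.02, 0, 0, 0], [-1, 0, 0, 0, 0, 0, 0], [-1, 0, 0, 0, 0, 0, 0]]}}

```text
time_s: 23.87
ee_pos: [602.4, -167.1, 59.6]
ee_rot: [-179.9, 0.1, 4.1]
force: [0.5, 0.4, -0.1]
gripper_width: 40.2
gripper_force: 30.0
```

Now down to the floor; contact is expected at TCP z ≈ 25.7.

Call:
{"method": "apply_moves", "body": {"increments": [[-1, 0, 0, -0.015, 0, 0, 0], [-1, 0, 0, -0.01, 0, 0, 0], [-1, 0, 0, -0.005, 0, 0, 0], [-1, 0, 0, -0.002, 0, 0, 0], [-1, 0, 0, 0, 0, 0, 0]]}}

```text
time_s: 24.28
ee_pos: [603.2, -167.2, 28.9]
ee_rot: [180.0, -0.0, 4.1]
force: [-0.9, -0.1, -0.3]
gripper_width: 40.4
gripper_force: 30.0
```

Call:
{"method": "apply_moves", "body": {"increments": [[-1, 0, 0, -0.001, 0, 0, 0], [-1, 0, 0, -0.001, 0, 0, 0], [-1, 0, 0, 0, 0, 0, 0], [-1, 0, 0, 0, 0, 0, 0]]}}

```text
time_s: 24.62
ee_pos: [603.3, -167.3, 27.0]
ee_rot: [180.0, -0.0, 4.1]
force: [-0.2, 0.0, -1.0]
gripper_width: 40.4
gripper_force: 30.0
```

Call:
{"method": "apply_moves", "body": {"increments": [[-1, 0, 0, -0.001, 0, 0, 0], [-1, 0, 0, 0, 0, 0, 0], [-1, 0, 0, 0, 0, 0, 0]]}}

```text
time_s: 24.87
ee_pos: [603.2, -167.3, 25.7]
ee_rot: [180.0, -0.0, 4.1]
force: [0.1, 0.7, -1.2]
gripper_width: 40.1
gripper_force: 30.0
```

Call:
{"method": "apply_moves", "body": {"increments": [[-1, 0, 0, -0.0005, 0, 0, 0], [-1, 0, 0, 0, 0, 0, 0], [-1, 0, 0, 0, 0, 0, 0]]}}

```text
time_s: 25.12
ee_pos: [603.2, -167.3, 25.7]
ee_rot: [180.0, -0.0, 4.1]
force: [-1.6, 0.4, 4.6]
gripper_width: 40.3
gripper_force: 30.0
```

Call:
{"method": "apply_moves", "body": {"increments": [[-1, 0, 0, -0.0005, 0, 0, 0], [-1, 0, 0, 0, 0, 0, 0], [-1, 0, 0, 0, 0, 0, 0]]}}

```text
time_s: 25.37
ee_pos: [603.2, -167.3, 25.7]
ee_rot: [180.0, -0.0, 4.1]
force: [-2.7, 0.8, 6.9]
gripper_width: 40.4
gripper_force: 30.0
```

On the floor. Release, then retreat.

Call:
{"method": "apply_moves", "body": {"increments": [[-1, 0, 0, 0.0007, 0, 0, 0], [0.4, 0, 0, 0, 0, 0, 0], [0.4, 0, 0, 0, 0, 0, 0], [0.4, 0, 0, 0, 0, 0, 0], [0.4, 0, 0, 0, 0, 0, 0]]}}

```text
time_s: 25.78
ee_pos: [603.0, -167.3, 25.0]
ee_rot: [-180.0, 0.0, 4.1]
force: [-0.0, 0.3, -0.4]
gripper_width: 62.6
gripper_force: 0.0
```

Call:
{"method": "apply_moves", "body": {"increments": [[0.4, 0, 0, 0, 0, 0, 0], [0.4, 0, 0, 0.01, 0, 0, 0], [0.4, 0, 0, 0.03, 0, 0, 0], [0.4, 0, 0, 0.04, 0, 0, 0], [0.4, 0, 0, 0.04, 0, 0, 0]]}}

```text
time_s: 26.2
ee_pos: [602.4, -167.0, 146.5]
ee_rot: [-180.0, 0.1, 4.1]
force: [0.7, -0.9, -0.3]
gripper_width: 63.7
gripper_force: 0.0
```

Call:
{"method": "apply_moves", "body": {"increments": [[0.4, 0, 0, 0.04, 0, 0, 0], [0.4, -0.01, 0.035, 0.02, 0, 0, 0], [0.4, -0.01, 0.035, 0.02, 0, 0, 0], [0.4, -0.01, 0.035, 0.02, 0, 0, 0], [0.4, -0.01, 0.035, 0.02, 0, 0, 0]]}}

```text
time_s: 26.62
ee_pos: [562.2, -26.1, 267.3]
ee_rot: [180.0, -0.1, 4.0]
force: [0.8, 0.6, -0.2]
gripper_width: 63.8
gripper_force: 0.0
```

Call:
{"method": "apply_moves", "body": {"increments": [[0.4, -0.01, 0.035, 0, 0, 0, 0], [0.4, -0.01, 0.035, 0, 0, 0, 0], [0.4, -0.01, 0.035, 0, 0, 0, 0], [0.4, -0.01, 0.035, 0, 0, 0, 0], [0.4, 0, 0, 0, 0, 0, 0]]}}

```text
time_s: 27.03
ee_pos: [521.1, 118.0, 266.4]
ee_rot: [-179.8, -0.0, 4.4]
force: [-0.4, -1.1, -0.4]
gripper_width: 63.8
gripper_force: 0.0
```

Run:
```python
from h import *
f=cams.grab_frame("side"); g=cams.grab_frame("top")
a=cv2.resize(f["color"][160:280,230:350,::-1],(400,400),interpolation=cv2.INTER_CUBIC)
b=cv2.resize(g["color"][130:250,270:390,::-1],(400,400),interpolation=cv2.INTER_CUBIC)
cv2.imwrite("pics/c10.png",cv2.convertScaleAbs(np.hstack([a,b]),alpha=1.3))
```

```text
(no output)
```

View pics/c10.png

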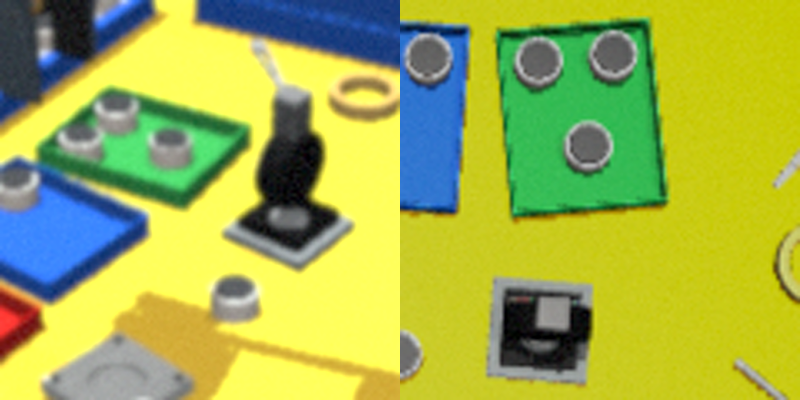

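The part stands upright on the green tray's floor (right view 588,146), the nest is empty, and the gauge is upright in its stand (290,170 left; 553,312 right). I hand in.

```bash
python3 -c "
from workcell import env
print(env.job_done())"
```

```text
the job is handed in; nothing more can be done
None
```

Job handed in: I pressed the gauge on the rubber at about 11 N for over a second and put it back upright in its stand; the black hand stayed on green, just past the blue border (about 1.9–2.0 rad), so the part now stands upright on the green tray's floor.

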